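# Crank the mending clamp shut on a broken tile

### The job

Fit the loose crank all the way down onto the square shaft end of the mending clamp, then wind it clockwise (seen from above) until the jaw has pushed the two tile halves together against the end stop and its sprung pad is pressed in about half way, and never nearly bottomed. Be gentle: feel for the square instead of ramming the crank onto it, and do not wrench the shaft sideways. Leave the crank seated on the shaft, let go, and leave the other things on the table alone.

Things in the scene. Friction and masses are not known exactly. Their poses are not given: they have to be found in the camera images.
- hub_mid (a point): Loose steel crank, about 0.3 kg, standing on the table: middle of its square hub, 36 x 36 mm, 44 mm high, underside 22 mm below this point. Hub sides parallel to point x and y; +x points along the arm (14 mm wide, 24 to 32 mm above the hub's underside) to the upright grip. The hub can be taken from above by its +y and -y faces.
- socket (a point): Centre of the mouth of the crank's socket, at the hub's underside, 22 mm below hub_mid, same axes. The socket is a square hole 22 mm wide, 26 mm deep, open downwards, its sides parallel to x and y.
- grip_mid (a point): Middle of the crank's upright wooden grip: a cylinder 24 mm across, 46 mm long, spinning freely on a vertical pin 75 mm from the hub's axis along +x of hub_mid; this point is 58 mm above the hub's underside. The crank can be wound by it while the hand keeps its heading; side load beyond the turning effort goes into the shaft.
- seat (a point): Centre of the top of the collar (40 mm across, 50 mm above the table) on the clamp's vertical shaft; a fully seated crank's underside rests here. +x runs along the clamp's bed away from the gearbox, z up; it does not turn with the shaft. Clockwise winding drives the jaw towards +x, 30 mm a turn; the screw stays where it is left. Turning needs about 0.16 N m (2 N at the grip).
- shaft_top (a point): Top of the shaft, 22 mm above seat, same axes. Above the collar: a 20 mm square, 17 mm high, then a round pilot 16 mm across, 5 mm high. The square's heading varies and is not measured: see it or feel for it. A crank put over the pilot rests on the square, 17 mm up, until its sides are within about 6 degrees of the square's, then goes down. Over 55 N between crank and shaft is too rough.
- pad (a joint): How far the sprung cork pad on the moving jaw's front is pressed in, m: 0 free, 0.012 bottomed, wanted 0.006. Stays 0 until all gaps between pad, tile halves and end stop are closed, then grows 30 mm a turn. Spring 3 N/mm: each mm adds about 0.014 N m (0.2 N at the grip) of effort. At the start the pad's face is 97 mm along +x from the shaft's axis.
- tile_a_mid (a point): Centre of the tile half nearer the jaw: white with blue lines, 55 mm along the bed (point x), 70 mm across, 12 mm thick, loose on the bed (16 mm above the table). The steel end stop beyond the halves, 42 mm high, stands 240 to 262 mm along +x from the shaft's axis, different every time and not measured.
- tile_b_mid (a point): Centre of the other tile half, nearer the end stop; same size. Closed up, the two centres are 55 mm apart.
- crank: The crank as a whole; origin at the same point as socket, axes as hub_mid.
- teacup_mid (a point): Middle of a white cup, 68 mm across, 55 mm high; leave alone.
- bowl_mid (a point): Middle of a blue bowl, 110 mm across, 60 mm high; leave alone.
- dropper_mid (a point): Middle of an amber dropper bottle, 38 mm across, 85 mm high; leave alone.
- glue_jar_mid (a point): Middle of a glass jar, 52 mm across, 45 mm high; leave alone.
- brush_grip (a point): Handle of a flat brush lying on the table, 170 mm long; leave alone.
There are look-alikes about, which are no part of the job. What is shaped like the crank but red is not meant. Leave any orange look-alike of the part that bears tile_b_mid alone.

How it is judged:
On the way, in this order (a step that is already met when the one before it is completed fails the run):
1. the crank is fully down on the square shaft end (z of socket in the frame of seat between -0.004 and 0.005 m and horizontal distance between socket and seat below 0.004 m and angle between socket's own z axis and vertical below 0.12 rad), for 0.2 s.
2. the crank has been wound until the tile halves are together and the sprung pad presses on them, the crank still seated (all of step 1 and value of joint pad above 0.003 m and distance between tile_a_mid and tile_b_mid below 0.0585 m), for 0.2 s.
At the end, for the whole second after the job is handed in: Pad pressed in 3 to 9 mm, tile halves touching (centres under 58.5 mm apart), crank still fully seated on the shaft (hub underside within 5 mm of the collar and 4 mm of the axis, tilt under 0.12 rad), released and at rest (all of step 2 and value of joint pad below 0.009 m and linear speed of crank below 0.02 m/s).
It fails at once if the sprung pad is pressed in more than 10.5 mm (nearly bottomed) (value of joint pad above 0.0105 m).
It fails at once if another thing on the table (teacup, bowl, dropper bottle, glue jar, brush) is shifted more than 25 mm (distance of any of teacup_mid, bowl_mid, dropper_mid, glue_jar_mid, brush_grip from where it was at the start of the episode above 0.025 m).
It fails at once if the crank is rammed or wrenched against the shaft with more than 55 N (contact force between crank and spindle above 55 N).
It also fails if it takes over 72 s, if anything falls off the work surface, if the arm or the gripper's body presses on something with over 40 N, if the wrist force passes 120 N, or if a joint passes its speed limit or range.

### The arm

A 6-joint arm with a two-finger parallel gripper is mounted at the origin on the work surface. World frame = base frame: x ahead of the robot, y to its left, z up, the work surface at z = 0. Lengths are in m, angles in rad, forces in N, time in s.
With the tool pointing down it reaches from about 0.325 to 0.9 m from the base axis. Payload 3.5 kg.
Tool frame: the origin (TCP) lies midway between the tips of the shut fingers; the grasp point (between the pads) lies 19 mm behind it; z points along the fingers, y is the line along which they close (so a half turn about z gives the same grasp; the last joint's range is limited). The gripper opens to 85 mm and grips with 20 to 120 N. Pads are 22 mm wide; open, the fingers measure 114 mm over their backs; the gripper's body (76 mm by 85 mm) begins 54 mm behind the grasp point. The pads swing forward as they close: fully open they stand 13 mm farther back than shut.
Start: joints at [-1.379, 0.276, -0.026, 1.268, 0, 1.467], TCP at [0.182, -0.598, 0.207] pointing down, gripper open.
Joint ranges: [-3.12, 3.12], [-0.85, 1.88], [-1.08, 1.24], [-1.95, 2.15], [-1.57, 1.53], [-3.14, 3.14]. Speed limits (rad/s): [2.57, 2.57, 3.14, 3.14, 3.14, 3.14].

### API

Orientations are given as a unit quaternion [w, x, y, z].
In Python, from plant import monitor, eyes, workorder, spotter gives the robot as it stands.
- The arm moves only by the tool arm_command, never from a script. Its argument "motion" is a list of rows, each an object of numbers: "dx", "dy", "dz": the shift along the tool's x, y, z in mm; "turn": the turn about the tool's z in rad. In form: [{"dx": .., "dy": .., "dz": .., "turn": ..}, ...]. A call has exactly 8 rows; each row is the pose to reach, as a shift and turn from the pose commanded when the call began, along the tool's axes at that moment; what a row does not reach only later rows make up. A row lasts 1/10 s, in which the tool goes at most 50 mm and 8.59 degrees, less where a joint would pass 70% of its speed; a pose out of reach is approached as far as the arm can. A call with a gripper value outside its range is refused whole. "claw" is the opening, from -1 (shut) to 1 (fully open), so that 0 is half open, set as the call begins (left out, the last holds). The fingers move at their own pace and stop on an object; "force" is the grip in N (left out, the last holds). Time passes only in rows, so rows that repeat a pose let the fingers close, or fill a call up. It gives the time, the measured TCP pose, the force, the opening and the grip force at its end, in the units of the state.
- monitor.get_obs(): the state, without advancing time (a new reading comes with each control period).
- eyes.get_image(name): name is "scene" or "top" or "wrist"; returns a dict with "color" (384x512x3 uint8, red, green, blue), "fx", "fy", "cx", "cy" (pixels), "eye" and "rotation" of the camera in the world; the wrist camera has in their place "tool_from_camera" (4x4, takes a point from camera to tool coordinates, whose origin is the TCP and whose axes are the flange's). Camera axes: x right, y down, z forward; pixel columns grow to the right and rows downward; lengths in m; the calibration is good to about 2 mm. A picture is of the moment at which its call begins: read the wrist's pose just before it. There is no depth.
- workorder.close_job(): hands the job in; it is judged then, once.
Trained networks look in a picture, given as the dict that the camera call returned (one of the last four; its "shot" number tells which), for a name from the list of things; names that differ only in an ending like _2 or _b are one class to them, and where a whole thing is asked for, a point or a joint stands for the part that bears it (a point fixed in the world has none). Each returns a list of dicts, best first, with "confidence" (0 to 1); they miss things now and then, are a little off and sometimes report something else, mostly with a low value. They report only what shows in the picture. A call takes as long as a camera call. They do not tell look-alikes from the thing itself.
- spotter.recognise(label, picture): "at" ([column, row] as shares, 0 to 1, of the picture: columns of its width, rows of its height, amid what is visible of it).
The state is a dict: "time_s": time; "joints": joint angles; "joint_vel": joint speeds; "tau": joint torques, N m; "tcp_pos": TCP position; "eef_rot": TCP orientation; "ft_force": force on the tool from outside, world axes, zero at the start; "ft_torque": the same for the moment, N m; "gripper_width": finger opening in m; "gripper_force": force on a finger pad.
Only numpy, scipy, OpenCV 4.12 (cv2) and the standard library are available. Lean on these libraries where they do the work, as an engineer would, in place of code of your own. Each camera call takes 0.05 s, during which the arm holds its last target. There are 200 camera calls.

## Working session

There is one attempt and no reset: what is moved stays moved. The work goes in short steps, Python scripts to look and compute and a tool call to move; the robot and the scene stay as the last step left them, time stands still between calls to the robot, and variables do not carry over. Pictures are saved under pics/ and viewed, at most 10 in all, crops included, and the job is handed in when it is done.

Besides the shell and the picture viewer there is one more tool, called after "Emit:" as a command line: name --argument value ..., lists and objects as JSON in quotes. arm_command: Moves the arm, as the interface text tells. Its arguments: {"type":"object","properties":{"motion":{"type":"array","items":{"type":"object","properties":{"dx":{"type":"number"},"dy":{"type":"number"},"dz":{"type":"number"},"turn":{"type":"number"}}}},"claw":{"type":"number"},"force":{"type":"number"}},"required":["motion"]}

```bash
mkdir -p pics; cat > h.py <<'E'
import numpy as np, cv2
from plant import monitor, eyes, workorder, spotter
from scipy.spatial.transform import Rotation as R
def cam(p,obs=None):
    if 'eye' in p:return np.array(p['eye']),np.array(p['rotation']).reshape(3,3)
    T=np.array(p['tool_from_camera']);q=obs['eef_rot'];r=R.from_quat([q[1],q[2],q[3],q[0]]).as_matrix()
    return np.array(obs['tcp_pos'])+r@T[:3,3],r@T[:3,:3]
def ray(p,uv,z,obs=None):
    e,r=cam(p,obs);d=r@np.array([(uv[0]-p['cx'])/p['fx'],(uv[1]-p['cy'])/p['fy'],1]);return e+d*(z-e[2])/d[2]
def proj(p,X,obs=None):
    e,r=cam(p,obs);c=r.T@(np.array(X)-e);return np.array([p['fx']*c[0]/c[2]+p['cx'],p['fy']*c[1]/c[2]+p['cy']])
def save(p,n,s=1.5):
    im=cv2.cvtColor(p['color'],cv2.COLOR_RGB2BGR);cv2.imwrite('pics/'+n,cv2.resize(im,None,fx=s,fy=s,interpolation=cv2.INTER_CUBIC))
Z=dict(hub_mid=.022,grip_mid=.058,seat=.05,shaft_top=.072,tile_a_mid=.022,tile_b_mid=.022,teacup_mid=.027,bowl_mid=.03,dropper_mid=.042,glue_jar_mid=.022,brush_grip=.008)
E
python3 - <<'E'
from h import *
o=monitor.get_obs();print(o['tcp_pos'],o['eef_rot'])
for n in('top','scene'):
    p=eyes.get_image(n);save(p,n+'0.png');print(n,p['eye'])
    for k,z in Z.items():
        for d in spotter.recognise(k,p)[:3]:
            uv=np.array(d['at'])*[512,384];print(k,round(d['confidence'],2),uv.round(),ray(p,uv,z)[:2].round(3))
E
```

```text
[ 0.18140799 -0.59721703  0.20564276] [-1.12357644e-03  9.89156647e-01  1.46860012e-01 -5.11080865e-05]
top [ 0.42643485 -0.04687203  1.09636748]Traceback (most recent call last):
  File "<stdin>", line 7, in <module>
  File "h.py", line 9, in ray
    e,r=cam(p,obs);d=r@np.array([(uv[0]-p['cx'])/p['fx'],(uv[1]-p['cy'])/p['fy'],1]);return e+d*(z-e[2])/d[2]
        ~~~^^^^^^^
  File "h.py", line 5, in cam
    if 'eye' in p:return np.array(p['eye']),np.array(p['rotation']).reshape(3,3)
                                            ~~~~~~~~~~~~~~~~~~~~~~~~~~~~~~~^^^^^
ValueError: cannot reshape array of size 4 into shape (3,3)
```

View pics/top0.png

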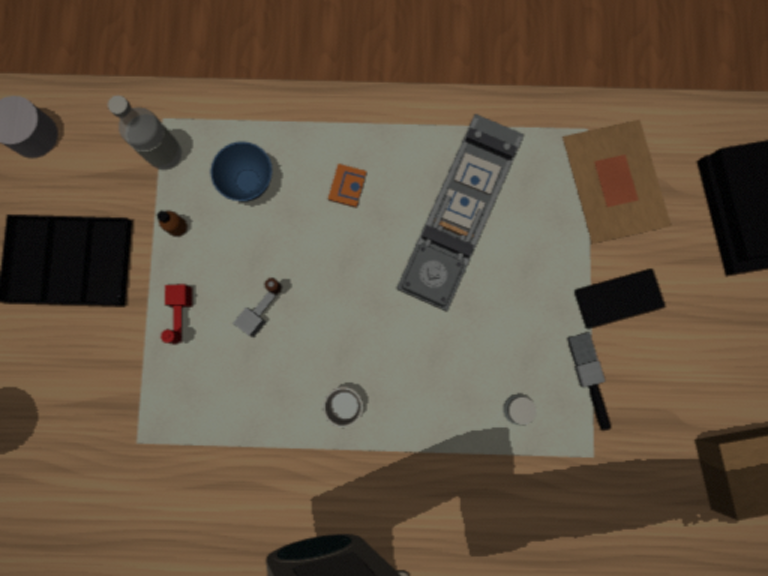

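The top view shows the grey crank with its hub at about (250,320) and grip at (272,286). The clamp's shaft is at (433,272) and its bed runs up and right to the stop at (495,138). The red crank at (177,310) is the decoy. The rotation is a quaternion, so I'll fix the helper.

```bash
sed -i "s/np.array(p\['rotation'\]).reshape(3,3)/R.from_quat(np.roll(p['rotation'],-1)).as_matrix()/" h.py
python3 - <<'E'
from h import *
p=eyes.get_image('top');print(p['rotation'],p['fx'])
for k,z in Z.items():
    for d in spotter.recognise(k,p)[:2]:
        uv=np.array(d['at'])*[512,384];print(k,round(d['confidence'],2),uv.round(),ray(p,uv,z)[:2].round(3))
for n,(u,v,z) in dict(hubtop=(250,321,.044),grip=(272,286,.081),shaft=(433,272,.072)).items(): print(n,ray(p,(u/1.5,v/1.5),z)[:2].round(3))
x,y,w,h=230,150,130,80
im=p['color'][70:240,130:360,::-1];cv2.imwrite('pics/c1.png',cv2.resize(im,None,fx=3.4,fy=3.4,interpolation=cv2.INTER_CUBIC))
E
```

```text
[-0.05070757  0.71563775 -0.69521589  0.04434199] 407.6051257405521
hub_mid 0.75 [117. 201.] [0.549 0.318]
hub_mid 0.62 [171. 214.] [0.519 0.172]
seat 0.91 [303. 158.] [ 0.674 -0.171]
shaft_top 0.64 [300. 156.] [ 0.673 -0.16 ]
tile_a_mid 0.78 [306. 140.] [ 0.729 -0.181]
tile_b_mid 0.8 [321. 119.] [ 0.791 -0.221]
tile_b_mid 0.74 [180. 193.] [0.576 0.153]
teacup_mid 0.64 [230. 272.] [0.374 0.011]
bowl_mid 0.66 [161. 115.] [0.787 0.213]
bowl_mid 0.64 [317. 117.] [ 0.792 -0.209]
dropper_mid 0.76 [116. 145.] [0.695 0.325]
glue_jar_mid 0.83 [345. 274.] [ 0.375 -0.287]
glue_jar_mid 0.45 [319. 118.] [ 0.794 -0.216]
brush_grip 0.58 [393. 243.] [ 0.459 -0.418]
brush_grip 0.54 [302. 157.] [ 0.687 -0.174]
hubtop [0.516 0.18 ]
grip [0.573 0.138]
shaft [ 0.606 -0.132]
```

View pics/c1.png

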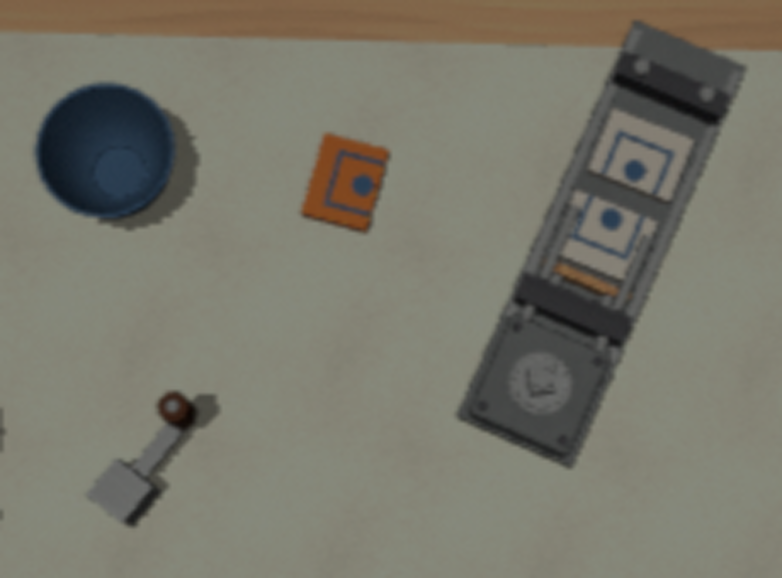

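The crank hub is at about (0.516, 0.180), yaw −0.635, and the shaft is near (0.606, −0.132). I'll go above the hub first.

Emit:
arm_command --motion '[{"dx": 29,"dy": -34,"dz": 0,"turn": -0.14},{"dx": 58,"dy": -68,"dz": 0,"turn": -0.28},{"dx": 87,"dy": -103,"dz": 0,"turn": -0.42},{"dx": 116,"dy": -137,"dz": 0,"turn": -0.56},{"dx": 145,"dy": -171,"dz": 0,"turn": -0.7},{"dx": 174,"dy": -206,"dz": 0,"turn": -0.84},{"dx": 203,"dy": -240,"dz": 0,"turn": -0.98},{"dx": 232,"dy": -274,"dz": 0,"turn": -1.12}]' --claw 1

```text
time_s: 1.5
tcp_pos: [0.3244, -0.2669, 0.2071]
eef_rot: [0.001, 0.758, 0.652, 0.0]
ft_force: [1.0, -0.4, -0.5]
gripper_width: 0.0854
gripper_force: 0.0
```

```bash
cat >> h.py <<'E'
def yaw(o):
    q=o['eef_rot'];m=R.from_quat(np.roll(q,-1)).as_matrix();return np.arctan2(m[1,0],m[0,0])
def to(o,xyz,yw):
    m=R.from_quat(np.roll(o['eef_rot'],-1)).as_matrix()
    d=m.T@(np.array(xyz)-o['tcp_pos'])*1000;t=-(yw-yaw(o));t=(t+np.pi)%(2*np.pi)-np.pi
    print('t',round(o['time_s'],2),'pos',np.round(o['tcp_pos'],4),'yaw',round(yaw(o),3),'j',np.round(o['joints'],2),'F',np.round(o['ft_force'],1),'w',round(o['gripper_width'],4));print('GO',d.round(1),'turn',round(t,3));return d,t
E
python3 - <<'E'
from h import *
to(monitor.get_obs(),[.516,.18,.2],2.506)
E
```

```text
t 1.5 pos [ 0.3244 -0.2669  0.2071] yaw 1.42 j [-0.84 -0.09 -0.44  1.23  0.    0.88] F [ 1.  -0.4 -0.5] w 0.0854
GO [470.6 122.3   7. ] turn -1.086
```

Emit:
arm_command --motion '[{"dx": 47,"dy": 12,"dz": 0,"turn": -0.13},{"dx": 94,"dy": 24,"dz": 0,"turn": -0.26},{"dx": 141,"dy": 36,"dz": 0,"turn": -0.39},{"dx": 188,"dy": 48,"dz": 0,"turn": -0.52},{"dx": 235,"dy": 60,"dz": 0,"turn": -0.65},{"dx": 282,"dy": 72,"dz": 0,"turn": -0.78},{"dx": 329,"dy": 84,"dz": 0,"turn": -0.91},{"dx": 376,"dy": 96,"dz": 0,"turn": -1.04}]'

```text
time_s: 2.3
tcp_pos: [0.4778, 0.0902, 0.2072]
eef_rot: [0.001, 0.334, 0.943, 0.0]
ft_force: [0.9, -1.3, -0.0]
gripper_width: 0.0852
gripper_force: 0.0
```

```bash
python3 - <<'E'
from h import *
o=monitor.get_obs();to(o,[.516,.18,.2],2.506)
p=eyes.get_image('wrist');save(p,'w1.png');print(p['tool_from_camera'])
print(proj(p,[.516,.18,.044],o)*1.5,proj(p,[.573,.138,.081],o)*1.5)
E
```

```text
t 2.3 pos [0.4778 0.0902 0.2072] yaw 2.461 j [ 0.05  0.03 -0.32  1.22 -0.    0.73] F [ 0.9 -1.3 -0. ] w 0.0852
GO [26.9 93.8  7.2] turn -0.045
[[-5.64567805e-04 -9.60350138e-01 -2.78796151e-01  7.11527694e-02]
 [ 9.99999615e-01 -7.29336802e-04  4.87277570e-04 -5.96658942e-04]
 [-6.71293375e-04 -2.78795768e-01  9.60350180e-01 -1.67783132e-01]
 [ 0.00000000e+00  0.00000000e+00  0.00000000e+00  1.00000000e+00]]
[526.03717901 213.73705939] [538.53680107 335.0249878 ]
```

View pics/w1.png

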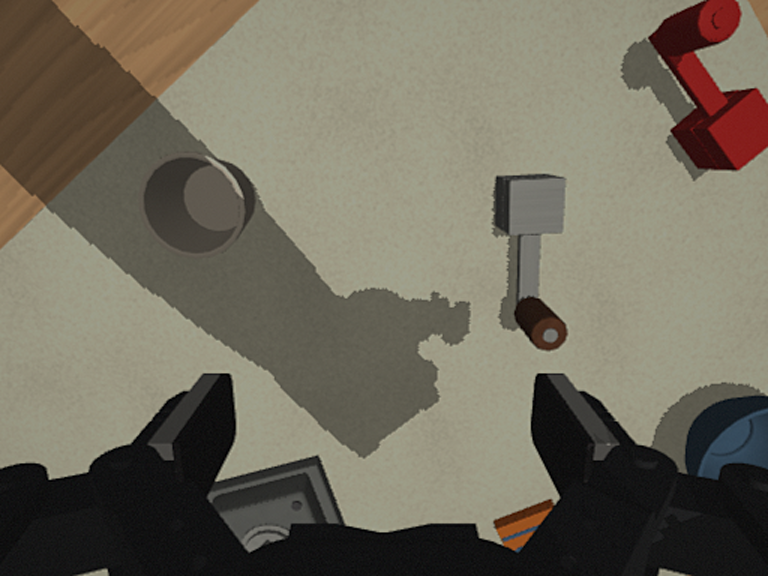

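The wrist view shows the grey crank's hub top at about (508–566, 176–235), centre (537,206), and its grip top at (549,336). The arm is nearly aligned with image vertical.

```bash
python3 - <<'E'
from h import *
o=monitor.get_obs();p=eyes.get_image('wrist')
g=p['color'].astype(int)
def r(u,v,z):return ray(p,(u/1.5,v/1.5),z,o)[:2]
c=[r(u,v,.044) for u,v in((508,178),(565,176),(566,233),(510,236))]
h=np.mean(c,0);gr=r(549,336,.081);print(h,gr,np.hypot(*(gr-h)),np.arctan2(*(gr-h)[::-1]))
for i in range(4):
    e=c[(i+1)%4]-c[i];print(np.hypot(*e),np.degrees(np.arctan2(e[1],e[0])))
save(p,'w1b.png')
yw=np.arctan2(*(gr-h)[::-1])+np.pi
to(o,[*h,.2],yw)
E
```

```text
[0.51956352 0.19601992] [0.58115878 0.15047453] 0.07660520364609512 -0.6367019513978638
0.03679798030318701 53.426399677761054
0.03736118574779333 -31.70278205093778
0.03728900075489443 -125.49150995156812
0.03802558352593827 147.4798967866276
t 2.35 pos [0.4809 0.0962 0.2074] yaw 2.47 j [ 0.06  0.03 -0.31  1.22  0.01  0.73] F [4.6 3.8 0.3] w 0.0852
GO [ 31.8 102.1   8.1] turn -0.035
```

Emit:
arm_command --motion '[{"dx": 14,"dy": 45,"dz": 10,"turn": -0.03},{"dx": 28,"dy": 88,"dz": 20,"turn": -0.03},{"dx": 28,"dy": 88,"dz": 30,"turn": -0.03},{"dx": 28,"dy": 88,"dz": 30,"turn": -0.03},{"dx": 28,"dy": 88,"dz": 30,"turn": -0.03},{"dx": 28,"dy": 88,"dz": 30,"turn": -0.03},{"dx": 28,"dy": 88,"dz": 30,"turn": -0.03},{"dx": 28,"dy": 88,"dz": 30,"turn": -0.03}]'

```text
time_s: 3.2
tcp_pos: [0.5116, 0.1731, 0.1775]
eef_rot: [0.0, 0.323, 0.946, 0.0]
ft_force: [-0.1, -0.3, -0.3]
gripper_width: 0.0851
gripper_force: 0.0
```

```bash
cat >> h.py <<'E'
def hubpoly(p,o,lo=95):
    """bright grey low-saturation blob near expected hub"""
    im=p['color'];hsv=cv2.cvtColor(im,cv2.COLOR_RGB2HSV);return hsv
E
python3 - <<'E'
from h import *
o=monitor.get_obs();p=eyes.get_image('wrist');save(p,'w2.png')
print(proj(p,[.517,.188,.044],o)*1.5, np.round(o['joint_vel'],3))
import pickle;pickle.dump((p,o),open('w2.pkl','wb'));to(o,[.517,.188,.2],2.506)
E
```

```text
[407.87507302 256.49298234] [ 0.004  0.005 -0.001 -0.     0.001 -0.   ]
t 3.2 pos [0.5116 0.1731 0.1775] yaw 2.483 j [ 0.21  0.14 -0.25  1.17 -0.    0.86] F [-0.1 -0.3 -0.3] w 0.0851
GO [  4.8  15.1 -22.5] turn -0.023
```

View pics/w2.png

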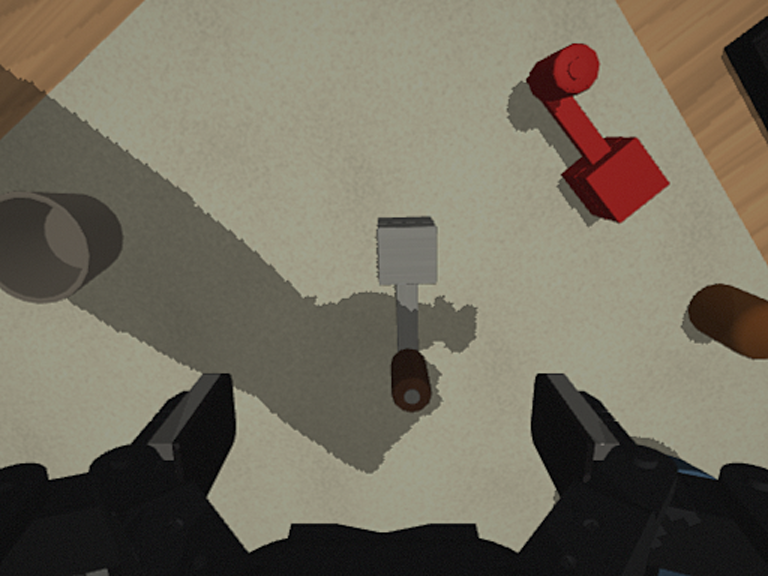

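Hub top centre is at (407,255) and grip top at (412,397), matching my estimate (0.517, 0.188).

```bash
python3 - <<'E'
from h import *;import pickle
p,o=pickle.load(open('w2.pkl','rb'))
r=lambda u,v,z:ray(p,(u/1.5,v/1.5),z,o)[:2]
h=r(407,255.5,.044);g=r(412,397,.081);a=np.arctan2(*(g-h)[::-1]);print(h,g,np.hypot(*(g-h)),a)
to(monitor.get_obs(),[*h,.014],a+np.pi)
E
```

```text
[0.51617583 0.18794978] [0.57780856 0.1430016 ] 0.07628192501211997 -0.6301148305687873
t 3.25 pos [0.5116 0.1733 0.1774] yaw 2.484 j [ 0.21  0.14 -0.25  1.17 -0.    0.86] F [-0.4  0.5  0.2] w 0.0854
GO [  5.4  14.3 163.4] turn -0.028
```

Emit:
arm_command --motion '[{"dx": 5.4,"dy": 14.3,"dz": 20,"turn": -0.028},{"dx": 5.4,"dy": 14.3,"dz": 50,"turn": -0.028},{"dx": 5.4,"dy": 14.3,"dz": 85,"turn": -0.028},{"dx": 5.4,"dy": 14.3,"dz": 115,"turn": -0.028},{"dx": 5.4,"dy": 14.3,"dz": 140,"turn": -0.028},{"dx": 5.4,"dy": 14.3,"dz": 156,"turn": -0.028},{"dx": 5.4,"dy": 14.3,"dz": 163,"turn": -0.028},{"dx": 5.4,"dy": 14.3,"dz": 163,"turn": -0.028}]'

```text
time_s: 4.05
tcp_pos: [0.515, 0.1882, 0.0131]
eef_rot: [-0.001, 0.309, 0.951, -0.0]
ft_force: [0.3, -0.0, 0.4]
gripper_width: 0.0856
gripper_force: 0.0
```

Emit:
arm_command --motion '[{"dz": 0},{"dz": 0},{"dz": 0},{"dz": 0},{"dz": 0},{"dz": 0},{"dz": 0},{"dz": 0}]' --claw -1 --force 60

```text
schema error: expected keys dx, dy, dz, turn
```

```bash
python3 - <<'E'
from h import *
o=monitor.get_obs();to(o,[.606,-.132,.2],2.9);print(o['gripper_force'])
E
```

```text
t 4.05 pos [0.515  0.1882 0.0131] yaw 2.513 j [ 0.23  0.32 -0.42  0.84 -0.    0.86] F [ 0.3 -0.   0.4] w 0.0856
GO [-261.7 -205.6 -186.9] turn -0.387
0.0
```

Emit:
arm_command --motion '[{"dx": 0,"dy": 0,"dz": 0,"turn": 0},{"dx": 0,"dy": 0,"dz": 0,"turn": 0},{"dx": 0,"dy": 0,"dz": 0,"turn": 0},{"dx": 0,"dy": 0,"dz": 0,"turn": 0},{"dx": 0,"dy": 0,"dz": 0,"turn": 0},{"dx": 0,"dy": 0,"dz": 0,"turn": 0},{"dx": 0,"dy": 0,"dz": 0,"turn": 0},{"dx": 0,"dy": 0,"dz": 0,"turn": 0}]' --claw -1 --force 60

```text
time_s: 4.85
tcp_pos: [0.5166, 0.1885, 0.0152]
eef_rot: [0.001, 0.309, 0.951, 0.0]
ft_force: [-2.2, -1.5, 5.1]
gripper_width: 0.0334
gripper_force: 59.1
```

```bash
python3 - <<'E'
from h import *
o=monitor.get_obs();to(o,[.606,-.132,.2],2.9);print(o['gripper_force'])
E
```

```text
t 4.85 pos [0.5166 0.1885 0.0152] yaw 2.513 j [ 0.23  0.32 -0.41  0.84 -0.    0.86] F [-2.2 -1.5  5.1] w 0.0334
GO [-261.1 -206.4 -184.6] turn -0.387
59.07956203009235
```

Emit:
arm_command --motion '[{"dx": 0,"dy": 0,"dz": -45,"turn": 0},{"dx": 0,"dy": 0,"dz": -90,"turn": 0},{"dx": -20,"dy": -12,"dz": -125,"turn": 0},{"dx": -55,"dy": -32,"dz": -145,"turn": 0},{"dx": -93,"dy": -54,"dz": -155,"turn": -0.1},{"dx": -133,"dy": -77,"dz": -155,"turn": -0.2},{"dx": -173,"dy": -100,"dz": -155,"turn": -0.3},{"dx": -213,"dy": -124,"dz": -155,"turn": -0.38}]'

```text
time_s: 5.65
tcp_pos: [0.615, -0.0386, 0.1685]
eef_rot: [-0.0, 0.122, 0.993, 0.0]
ft_force: [0.5, -0.7, -2.9]
gripper_width: 0.0332
gripper_force: 61.1
```

```bash
python3 - <<'E'
from h import *
o=monitor.get_obs();to(o,[.664,-.146,.17],2.9);print(o['gripper_force'])
E
```

```text
t 5.65 pos [ 0.615  -0.0386  0.1685] yaw 2.897 j [-0.17  0.28 -0.1   1.19  0.    0.08] F [ 0.5 -0.7 -2.9] w 0.0332
GO [-73.6 -92.4  -1.6] turn -0.003
61.14590523065999
```

Emit:
arm_command --motion '[{"dx": -22,"dy": -28,"dz": 0,"turn": 0},{"dx": -43,"dy": -56,"dz": 0,"turn": 0},{"dx": -64,"dy": -84,"dz": 0,"turn": 0},{"dx": -64,"dy": -84,"dz": 0,"turn": 0},{"dx": -64,"dy": -84,"dz": 0,"turn": 0},{"dx": -64,"dy": -84,"dz": 0,"turn": 0},{"dx": -64,"dy": -84,"dz": 0,"turn": 0},{"dx": -64,"dy": -84,"dz": 0,"turn": 0}]'

```text
time_s: 6.45
tcp_pos: [0.6561, -0.1331, 0.1688]
eef_rot: [-0.0, 0.123, 0.992, 0.0]
ft_force: [-0.4, -1.1, -3.8]
gripper_width: 0.0333
gripper_force: 61.2
```

```bash
python3 - <<'E'
from h import *
import pickle
o=monitor.get_obs();p=eyes.get_image('wrist');pickle.dump((p,o),open('w3.pkl','wb'));save(p,'w3.png')
to(o,[.606,-.132,.1],2.9)
for k in('seat','shaft_top','hub_mid','tile_a_mid','tile_b_mid'):
  for d in spotter.recognise(k,p)[:2]:
    uv=np.array(d['at'])*[512,384];print(k,d['confidence'],uv*1.5,ray(p,uv,Z[k],o))
E
```

```text
t 6.45 pos [ 0.6561 -0.1331  0.1688] yaw 2.894 j [-0.3   0.37  0.03  1.22  0.   -0.05] F [-0.4 -1.1 -3.8] w 0.0333
GO [ 48.8 -11.2  68.9] turn -0.006
seat 0.63 [345.2928 221.5296] [ 0.62292576 -0.14704456  0.05      ]
shaft_top 0.64 [340.3776 224.4096] [ 0.62098586 -0.14759468  0.072     ]
shaft_top 0.6 [309.7344 346.176 ] [ 0.68341369 -0.18298642  0.072     ]
hub_mid 0.87 [384.6144 381.1392] [ 0.73916954 -0.15306098  0.022     ]
tile_a_mid 0.45 [310.656  344.2752] [ 0.70049629 -0.19462015  0.022     ]
tile_b_mid 0.86 [642.7392 363.5712] [0.76966736 0.0205512  0.022     ]
tile_b_mid 0.69 [343.2192 479.4048] [ 0.80835514 -0.20174347  0.022     ]
```

View pics/w3.png

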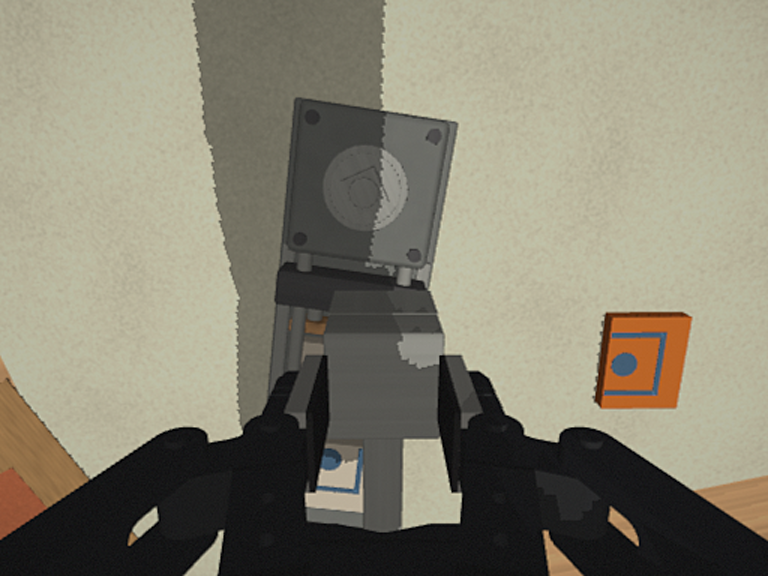

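The collar is a pale disc centred near (365,188), with a faint square and the pilot inside it. The held hub is at (385,380). I'll take an enhanced zoom.

```bash
python3 - <<'E'
from h import *
import pickle
p,o=pickle.load(open('w3.pkl','rb'))
im=p['color'][85:168,195:290,::-1]
im=cv2.resize(im,None,fx=8,fy=7*8/7,interpolation=cv2.INTER_CUBIC)[:600]
g=cv2.createCLAHE(4,(4,4)).apply(cv2.cvtColor(im,cv2.COLOR_BGR2GRAY));cv2.imwrite('pics/z3.png',g[:600,:800])
E
```

```text
(no output)
```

View pics/z3.png

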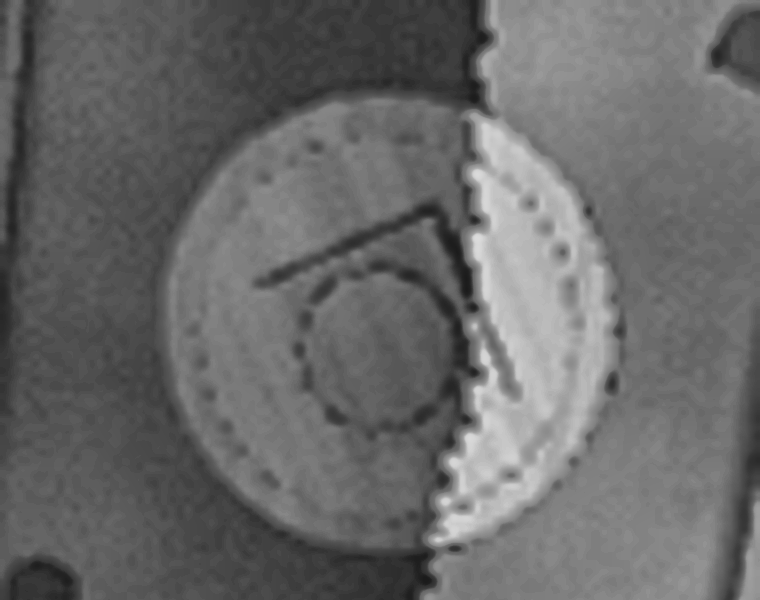

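Pilot circle centre is at zoom (381,349). The square's corner is at (435,208), with edges running to (262,284) and (515,398).

```bash
python3 - <<'E'
from h import *
import pickle
p,o=pickle.load(open('w3.pkl','rb'))
f=lambda u,v,z:ray(p,(u/8+195,v/8+85),z,o)[:2]
s=f(381,349,.072);print('shaft',s, 'disc',f(392,323,.05),np.hypot(*(f(165,323,.05)-f(620,323,.05))),'pil',np.hypot(*(f(302,349,.072)-f(461,349,.072))))
c,l,r=f(435,210,.067),f(262,285,.067),f(515,398,.067)
for e in(l-c,r-c):print(np.hypot(*e),np.degrees(np.arctan2(e[1],e[0])))
sq=c+((l-c)+(r-c))/2;print('sqcentre',sq)
h=f(0,0,.1)
# held hub top face: corners px(/1.5); top z = tcp z + (.044-.0152)
z=o['tcp_pos'][2]+.0288
hh=[ray(p,(u/1.5,v/1.5),z,o)[:2] for u,v in((327,333),(443,333),(439,437),(328,437))]
print('hub',np.mean(hh,0),o['tcp_pos'],[np.hypot(*(hh[i]-hh[i-1])) for i in range(4)])
a=np.radians(0);print(np.degrees(yaw(o)))
E
```

```text
shaft [ 0.60819482 -0.13134404] disc [ 0.60765004 -0.13079663] 0.04783491210324901 pil 0.015474000922099265
0.018525952823232127 -81.39995133983996
0.019851932984720704 9.193131209514064
sqcentre [ 0.60812185 -0.1306606 ]
hub [ 0.65588795 -0.13302459] [ 0.65609148 -0.13313756  0.16883647] [np.float64(0.03494870503661694), np.float64(0.034251772131343845), np.float64(0.034949990338582565), np.float64(0.03492590770131675)]
165.82007735297296
```

Shaft is at (0.6080, −0.1310) and the square's heading is about 9° mod 90, so I want tool yaw about 188.9° (3.297).

Emit:
arm_command --motion '[{"dx": 15,"dy": -4,"dz": 0,"turn": -0.12},{"dx": 30,"dy": -9,"dz": 0,"turn": -0.24},{"dx": 46,"dy": -13.5,"dz": 10,"turn": -0.36},{"dx": 46,"dy": -13.5,"dz": 30,"turn": -0.403},{"dx": 46,"dy": -13.5,"dz": 50,"turn": -0.403},{"dx": 46,"dy": -13.5,"dz": 65,"turn": -0.403},{"dx": 46,"dy": -13.5,"dz": 65,"turn": -0.403},{"dx": 46,"dy": -13.5,"dz": 65,"turn": -0.403}]'

```text
time_s: 7.55
tcp_pos: [0.6086, -0.136, 0.1038]
eef_rot: [-0.0, -0.077, 0.997, 0.0]
ft_force: [0.2, 0.4, -2.6]
gripper_width: 0.0331
gripper_force: 61.2
```

```bash
python3 - <<'E'
from h import *
o=monitor.get_obs();to(o,[.608,-.131,.088],3.297);print(o['gripper_force'])
E
```

```text
t 7.55 pos [ 0.6086 -0.136   0.1038] yaw -2.987 j [-0.32  0.34 -0.16  1.07 -0.   -0.48] F [ 0.2  0.4 -2.6] w 0.0331
GO [-0.1  5.1 15.8] turn -0.001
61.202973851468414
```

Emit:
arm_command --motion '[{"dx": 0,"dy": 5,"dz": 0,"turn": 0},{"dx": 0,"dy": 5,"dz": 0,"turn": 0},{"dx": 0,"dy": 5,"dz": 5,"turn": 0},{"dx": 0,"dy": 5,"dz": 10,"turn": 0},{"dx": 0,"dy": 5,"dz": 14,"turn": 0},{"dx": 0,"dy": 5,"dz": 17,"turn": 0},{"dx": 0,"dy": 5,"dz": 19,"turn": 0},{"dx": 0,"dy": 5,"dz": 19,"turn": 0}]'

```text
time_s: 8.35
tcp_pos: [0.6074, -0.131, 0.0842]
eef_rot: [-0.0, -0.077, 0.997, 0.0]
ft_force: [-0.0, 0.0, -3.1]
gripper_width: 0.0336
gripper_force: 61.2
```

```bash
python3 - <<'E'
from h import *
o=monitor.get_obs();to(o,[.608,-.131,.065],3.297);print(o['ft_torque'])
E
```

```text
t 8.35 pos [ 0.6074 -0.131   0.0842] yaw -2.987 j [-0.32  0.36 -0.19  1.03  0.   -0.47] F [-0.   0.  -3.1] w 0.0336
GO [-0.6 -0.1 19.2] turn -0.001
[0.00451788 0.05542796 0.01700879]
```

No contact. I'll creep down past the square's top, 2 mm at first.

Emit:
arm_command --motion '[{"dx": 0,"dy": 0,"dz": 1,"turn": 0},{"dx": 0,"dy": 0,"dz": 2,"turn": 0},{"dx": 0,"dy": 0,"dz": 3,"turn": 0},{"dx": 0,"dy": 0,"dz": 3.5,"turn": 0},{"dx": 0,"dy": 0,"dz": 4,"turn": 0},{"dx": 0,"dy": 0,"dz": 4.5,"turn": 0},{"dx": 0,"dy": 0,"dz": 5,"turn": 0},{"dx": 0,"dy": 0,"dz": 5,"turn": 0}]'

```text
time_s: 9.15
tcp_pos: [0.6077, -0.131, 0.0797]
eef_rot: [-0.0, -0.077, 0.997, 0.0]
ft_force: [-0.1, 0.1, -2.8]
gripper_width: 0.0333
gripper_force: 61.2
```

Emit:
arm_command --motion '[{"dx": 0,"dy": 0,"dz": 1,"turn": 0},{"dx": 0,"dy": 0,"dz": 2,"turn": 0},{"dx": 0,"dy": 0,"dz": 3,"turn": 0},{"dx": 0,"dy": 0,"dz": 4,"turn": 0},{"dx": 0,"dy": 0,"dz": 5,"turn": 0},{"dx": 0,"dy": 0,"dz": 6,"turn": 0},{"dx": 0,"dy": 0,"dz": 7,"turn": 0},{"dx": 0,"dy": 0,"dz": 7,"turn": 0}]'

```text
time_s: 9.95
tcp_pos: [0.6076, -0.131, 0.0726]
eef_rot: [-0.0, -0.077, 0.997, 0.0]
ft_force: [-1.1, -1.1, -3.0]
gripper_width: 0.033
gripper_force: 61.2
```

The square is engaged with almost no force, so I'll continue down to the collar.

Emit:
arm_command --motion '[{"dx": 0,"dy": 0,"dz": 1.5,"turn": 0},{"dx": 0,"dy": 0,"dz": 3,"turn": 0},{"dx": 0,"dy": 0,"dz": 4.5,"turn": 0},{"dx": 0,"dy": 0,"dz": 5.5,"turn": 0},{"dx": 0,"dy": 0,"dz": 6.2,"turn": 0},{"dx": 0,"dy": 0,"dz": 6.8,"turn": 0},{"dx": 0,"dy": 0,"dz": 7.3,"turn": 0},{"dx": 0,"dy": 0,"dz": 7.3,"turn": 0}]'

```text
time_s: 10.75
tcp_pos: [0.6079, -0.1311, 0.0656]
eef_rot: [0.0, -0.077, 0.997, -0.0]
ft_force: [0.9, 0.6, -3.7]
gripper_width: 0.0332
gripper_force: 61.2
```

Emit:
arm_command --motion '[{"dx": 0,"dy": 0,"dz": 0.3,"turn": 0},{"dx": 0,"dy": 0,"dz": 0.6,"turn": 0},{"dx": 0,"dy": 0,"dz": 0.9,"turn": 0},{"dx": 0,"dy": 0,"dz": 1.2,"turn": 0},{"dx": 0,"dy": 0,"dz": 1.5,"turn": 0},{"dx": 0,"dy": 0,"dz": 1.8,"turn": 0},{"dx": 0,"dy": 0,"dz": 1.8,"turn": 0},{"dx": 0,"dy": 0,"dz": 1.8,"turn": 0}]'

```text
time_s: 11.55
tcp_pos: [0.608, -0.1312, 0.0653]
eef_rot: [0.0, -0.077, 0.997, -0.0]
ft_force: [-4.7, -0.2, 7.3]
gripper_width: 0.0331
gripper_force: 62.6
```

The crank is seated: the collar gives a +10 N reaction at TCP z 0.0653. I'll release, rise and go over to the grip.

Emit:
arm_command --motion '[{"dx": 0,"dy": 0,"dz": 0,"turn": 0},{"dx": 0,"dy": 0,"dz": 0,"turn": 0},{"dx": 0,"dy": 0,"dz": 0,"turn": 0},{"dx": 0,"dy": 0,"dz": 0,"turn": 0},{"dx": 0,"dy": 0,"dz": 0,"turn": 0},{"dx": 0,"dy": 0,"dz": -15,"turn": 0},{"dx": 0,"dy": 0,"dz": -50,"turn": 0},{"dx": 0,"dy": 0,"dz": -95,"turn": 0}]' --claw 0.5

```text
time_s: 12.35
tcp_pos: [0.606, -0.1305, 0.1583]
eef_rot: [-0.002, -0.077, 0.997, 0.001]
ft_force: [0.7, 0.1, 1.6]
gripper_width: 0.0643
gripper_force: 0.0
```

Emit:
arm_command --motion '[{"dx": -20,"dy": 0,"dz": -15,"turn": 0},{"dx": -60,"dy": 0,"dz": -40,"turn": 0},{"dx": -75,"dy": 0,"dz": -60,"turn": 0},{"dx": -75,"dy": 0,"dz": -60,"turn": 0},{"dx": -75,"dy": 0,"dz": -60,"turn": 0},{"dx": -75,"dy": 0,"dz": -60,"turn": 0},{"dx": -75,"dy": 0,"dz": -60,"turn": 0},{"dx": -75,"dy": 0,"dz": -60,"turn": 0}]'

```text
time_s: 13.15
tcp_pos: [0.6805, -0.1195, 0.2175]
eef_rot: [-0.001, -0.077, 0.997, 0.0]
ft_force: [-0.0, -0.2, 0.6]
gripper_width: 0.0645
gripper_force: 0.0
```

```bash
python3 - <<'E'
from h import *
import pickle
o=monitor.get_obs();p=eyes.get_image('wrist');pickle.dump((p,o),open('w4.pkl','wb'));save(p,'w4.png')
t=np.radians(8.9);g=[.608+.075*np.cos(t),-.131+.075*np.sin(t)]
to(o,[*g,.096],3.297);print(proj(p,[*g,.131],o)*1.5,proj(p,[.608,-.131,.094],o)*1.5)
E
```

```text
t 13.15 pos [ 0.6805 -0.1195  0.2175] yaw -2.988 j [-0.27  0.39  0.15  1.34 -0.   -0.42] F [-0.  -0.2  0.6] w 0.0645
GO [ -1.9  -0.3 121.5] turn -0.002
[382.4349021  288.53907924] [382.02327895 140.49970183]
```

View pics/w4.png

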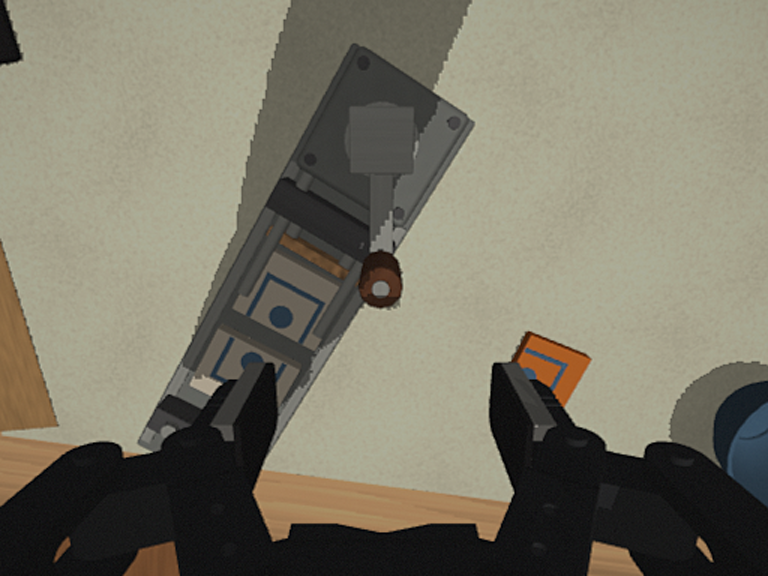

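The crank sits on the shaft with hub top at (382,140) and grip top at (381,289), both as predicted. The two tiles and the stop are at lower left. I'll descend onto the grip.

Emit:
arm_command --motion '[{"dx": -1.5,"dy": 0,"dz": 35,"turn": 0},{"dx": -1.5,"dy": 0,"dz": 75,"turn": 0},{"dx": -1.5,"dy": 0,"dz": 105,"turn": 0},{"dx": -1.5,"dy": 0,"dz": 121,"turn": 0},{"dx": -1.5,"dy": 0,"dz": 121,"turn": 0},{"dx": -1.5,"dy": 0,"dz": 121,"turn": 0},{"dx": -1.5,"dy": 0,"dz": 121,"turn": 0},{"dx": -1.5,"dy": 0,"dz": 121,"turn": 0}]'

```text
time_s: 14.0
tcp_pos: [0.6851, -0.1198, 0.1001]
eef_rot: [0.002, -0.077, 0.997, -0.001]
ft_force: [0.6, 0.1, 0.4]
gripper_width: 0.0639
gripper_force: 0.0
```

Emit:
arm_command --motion '[{"dx": 0,"dy": 0,"dz": 0,"turn": 0},{"dx": 0,"dy": 0,"dz": 0,"turn": 0},{"dx": 0,"dy": 0,"dz": 0,"turn": 0},{"dx": 0,"dy": 0,"dz": 0,"turn": 0},{"dx": 0,"dy": 0,"dz": 0,"turn": 0},{"dx": 0,"dy": 0,"dz": 0,"turn": 0},{"dx": 0,"dy": 0,"dz": 0,"turn": 0},{"dx": 0,"dy": 0,"dz": 0,"turn": 0}]' --claw -1 --force 30

```text
time_s: 14.8
tcp_pos: [0.6839, -0.1194, 0.0981]
eef_rot: [0.001, -0.077, 0.997, -0.0]
ft_force: [1.2, -0.1, 3.0]
gripper_width: 0.022
gripper_force: 29.4
```

```bash
python3 - <<'E'
from h import *
o=monitor.get_obs();to(o,[.6821,-.1194,.096],3.297);print(o['gripper_force'])
for n in range(6):
    b=n*60
    print(b,[(round(75*(np.cos(np.radians(b))-np.cos(np.radians(b+7.5*k))),1),round(-75*(np.sin(np.radians(b+7.5*k))-np.sin(np.radians(b))),1)) for k in range(1,9)])
E
```

```text
t 14.8 pos [ 0.6839 -0.1194  0.0981] yaw -2.987 j [-0.27  0.46  0.    1.11  0.   -0.42] F [ 1.2 -0.1  3. ] w 0.022
GO [1.8 0.3 2.1] turn -0.001
29.3507382273674
0 [(np.float64(0.6), np.float64(-9.8)), (np.float64(2.6), np.float64(-19.4)), (np.float64(5.7), np.float64(-28.7)), (np.float64(10.0), np.float64(-37.5)), (np.float64(15.5), np.float64(-45.7)), (np.float64(22.0), np.float64(-53.0)), (np.float64(29.3), np.float64(-59.5)), (np.float64(37.5), np.float64(-65.0))]
60 [(np.float64(8.8), np.float64(-4.3)), (np.float64(18.1), np.float64(-7.5)), (np.float64(27.7), np.float64(-9.4)), (np.float64(37.5), np.float64(-10.0)), (np.float64(47.3), np.float64(-9.4)), (np.float64(56.9), np.float64(-7.5)), (np.float64(66.2), np.float64(-4.3)), (np.float64(75.0), np.float64(-0.0))]
120 [(np.float64(8.2), np.float64(5.5)), (np.float64(15.5), np.float64(11.9)), (np.float64(22.0), np.float64(19.3)), (np.float64(27.5), np.float64(27.5)), (np.float64(31.8), np.float64(36.3)), (np.float64(34.9), np.float64(45.5)), (np.float64(36.9), np.float64(55.2)), (np.float64(37.5), np.float64(65.0))]
180 [(np.floa
[... 231 characters left out ...]
64(-29.3), np.float64(59.5)), (np.float64(-37.5), np.float64(65.0))]
240 [(np.float64(-8.8), np.float64(4.3)), (np.float64(-18.1), np.float64(7.5)), (np.float64(-27.7), np.float64(9.4)), (np.float64(-37.5), np.float64(10.0)), (np.float64(-47.3), np.float64(9.4)), (np.float64(-56.9), np.float64(7.5)), (np.float64(-66.2), np.float64(4.3)), (np.float64(-75.0), np.float64(0.0))]
300 [(np.float64(-8.2), np.float64(-5.5)), (np.float64(-15.5), np.float64(-11.9)), (np.float64(-22.0), np.float64(-19.3)), (np.float64(-27.5), np.float64(-27.5)), (np.float64(-31.8), np.float64(-36.3)), (np.float64(-34.9), np.float64(-45.5)), (np.float64(-36.9), np.float64(-55.2)), (np.float64(-37.5), np.float64(-65.0))]
```

Emit:
arm_command --motion '[{"dx": 1.5,"dy": -5,"dz": 0,"turn": 0},{"dx": 3.0,"dy": -15,"dz": 0,"turn": 0},{"dx": 5.5,"dy": -25,"dz": 0,"turn": 0},{"dx": 10,"dy": -35.5,"dz": 0,"turn": 0},{"dx": 16.5,"dy": -45.7,"dz": 0,"turn": 0},{"dx": 23,"dy": -53,"dz": 0,"turn": 0},{"dx": 30.3,"dy": -59.5,"dz": 0,"turn": 0},{"dx": 38.5,"dy": -65,"dz": 0,"turn": 0}]'

```text
time_s: 15.6
tcp_pos: [0.6551, -0.1912, 0.0982]
eef_rot: [0.0, -0.077, 0.997, -0.001]
ft_force: [2.7, 0.0, 5.2]
gripper_width: 0.022
gripper_force: 29.6
```

```bash
cat >> h.py <<'E'
def st():
    o=monitor.get_obs();d=np.array(o['tcp_pos'][:2])-[.608,-.131];th=np.arctan2(d[1],d[0]);F=np.array(o['ft_force']);u=d/np.hypot(*d);t=np.array([u[1],-u[0]])
    print('r',np.hypot(*d).round(4),'cw deg',((8.9-np.degrees(th))%360).round(1),'Frad',(F[:2]@u).round(2),'Ftan(cw)',(F[:2]@t).round(2),'Fz',F[2].round(2),'z',o['tcp_pos'][2],'w',o['gripper_width'],'t',o['time_s'])
E
python3 -c "
from h import *
st()"
```

```text
r 0.0764 cw deg 60.9 Frad 1.65 Ftan(cw) -2.15 Fz 5.23 z 0.0981889686050124 w 0.021972659568951898 t 15.6
```

Effort is 2 N tangential and the side load is small. Continuing.

Emit:
arm_command --motion '[{"dx": 8.8,"dy": -4.3,"dz": 0,"turn": 0},{"dx": 18.1,"dy": -7.5,"dz": 0,"turn": 0},{"dx": 27.7,"dy": -9.4,"dz": 0,"turn": 0},{"dx": 37.5,"dy": -10,"dz": 0,"turn": 0},{"dx": 47.3,"dy": -9.4,"dz": 0,"turn": 0},{"dx": 56.9,"dy": -7.5,"dz": 0,"turn": 0},{"dx": 66.2,"dy": -4.3,"dz": 0,"turn": 0},{"dx": 75,"dy": 0,"dz": 0,"turn": 0}]'

```text
time_s: 16.4
tcp_pos: [0.5801, -0.2015, 0.0978]
eef_rot: [-0.0, -0.077, 0.997, -0.001]
ft_force: [2.0, -1.2, 4.8]
gripper_width: 0.0219
gripper_force: 29.6
```

Emit:
arm_command --motion '[{"dx": 8.2,"dy": 5.5,"dz": 0,"turn": 0},{"dx": 15.5,"dy": 11.9,"dz": 0,"turn": 0},{"dx": 22,"dy": 19.3,"dz": 0,"turn": 0},{"dx": 27.5,"dy": 27.5,"dz": 0,"turn": 0},{"dx": 31.8,"dy": 36.3,"dz": 0,"turn": 0},{"dx": 34.9,"dy": 45.5,"dz": 0,"turn": 0},{"dx": 36.9,"dy": 55.2,"dz": 0,"turn": 0},{"dx": 37.5,"dy": 65,"dz": 0,"turn": 0}]'

```text
time_s: 17.2
tcp_pos: [0.5337, -0.1415, 0.0974]
eef_rot: [-0.0, -0.077, 0.997, 0.0]
ft_force: [2.1, -2.0, 2.7]
gripper_width: 0.0221
gripper_force: 29.4
```

```bash
python3 -c "
from h import *
st()"
```

```text
r 0.075 cw deg 180.8 Frad -1.79 Ftan(cw) -2.3 Fz 2.74 z 0.09743901494029264 w 0.02211714295858653 t 17.2
```

Emit:
arm_command --motion '[{"dx": -0.6,"dy": 9.8,"dz": 0,"turn": 0},{"dx": -2.6,"dy": 19.4,"dz": 0,"turn": 0},{"dx": -5.7,"dy": 28.7,"dz": 0,"turn": 0},{"dx": -10,"dy": 37.5,"dz": 0,"turn": 0},{"dx": -15.5,"dy": 45.7,"dz": 0,"turn": 0},{"dx": -22,"dy": 53,"dz": 0,"turn": 0},{"dx": -29.3,"dy": 59.5,"dz": 0,"turn": 0},{"dx": -37.5,"dy": 65,"dz": 0,"turn": 0}]'

```text
time_s: 18.0
tcp_pos: [0.5615, -0.0723, 0.0975]
eef_rot: [-0.0, -0.077, 0.997, -0.0]
ft_force: [1.7, -5.3, 0.5]
gripper_width: 0.022
gripper_force: 29.5
```

Emit:
arm_command --motion '[{"dx": -8.8,"dy": 4.3,"dz": 0,"turn": 0},{"dx": -18.1,"dy": 7.5,"dz": 0,"turn": 0},{"dx": -27.7,"dy": 9.4,"dz": 0,"turn": 0},{"dx": -37.5,"dy": 10,"dz": 0,"turn": 0},{"dx": -47.3,"dy": 9.4,"dz": 0,"turn": 0},{"dx": -56.9,"dy": 7.5,"dz": 0,"turn": 0},{"dx": -66.2,"dy": 4.3,"dz": 0,"turn": 0},{"dx": -75,"dy": 0,"dz": 0,"turn": 0}]'

```text
time_s: 18.8
tcp_pos: [0.6358, -0.0601, 0.0975]
eef_rot: [-0.0, -0.077, 0.997, 0.001]
ft_force: [-2.6, -0.4, 3.8]
gripper_width: 0.0216
gripper_force: 29.7
```

```bash
python3 - <<'E'
from h import *
st()
o=monitor.get_obs();p=eyes.get_image('wrist');save(p,'w5.png')
import pickle;pickle.dump((p,o),open('w5.pkl','wb'))
E
```

```text
r 0.0761 cw deg 300.3 Frad -1.31 Ftan(cw) -2.33 Fz 3.84 z 0.09751884653742951 w 0.021617292763220265 t 18.8
```

I'll measure the stop from the earlier w4 picture, zooming on the tiles and stop.

```bash
python3 - <<'E'
from h import *
import pickle
p,o=pickle.load(open('w4.pkl','rb'))
im=p['color'][140:305,85:260,::-1]
im=cv2.resize(im,None,fx=3.6,fy=3.6,interpolation=cv2.INTER_CUBIC)
im=cv2.convertScaleAbs(im,alpha=1.8,beta=10);print(im.shape);cv2.imwrite('pics/z4.png',im)
E
```

```text
(594, 630, 3)
```

View pics/z4.png

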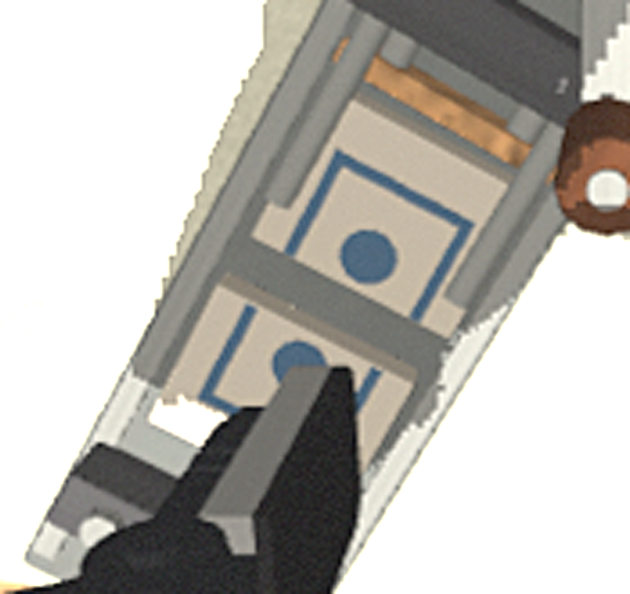

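The zoom shows the stop's dark near face. Its foot runs (100,447)–(205,488) and its top edge starts near (68,485). The cork pad, both tiles and the gap between them are also visible.

```bash
python3 - <<'E'
from h import *
import pickle
p,o=pickle.load(open('w4.pkl','rb'))
f=lambda u,v,z:ray(p,(u/3.6+85,v/3.6+140),z,o)[:2]
for a,b,z in(((335,155),(290,250),.028),((222,282),(412,382),.028),((360,105),(508,180),.028),((252,237),(440,337),.028)):
    d=f(*b,z)-f(*a,z);print(np.hypot(*d).round(4),np.degrees(np.arctan2(d[1],d[0])).round(1))
# bed yaw: gearbox axis
for by in(-25,-27,-29):
    t=np.radians(by);ax=np.array([np.cos(t),np.sin(t)]);pr=lambda u,v,z:np.round([(f(u,v,z)-[.608,-.131])@ax,(f(u,v,z)-[.608,-.131])@[-ax[1],ax[0]]],4)
    print(by,'stop foot',pr(100,447,.016),pr(205,488,.016),'top',pr(68,487,.042),pr(175,530,.042),'pad',pr(372,87,.028),pr(518,160,.028),'A near',pr(360,105,.028),pr(508,180,.028),'A far',pr(252,237,.028),pr(440,337,.028),'Bnear',pr(222,282,.028),pr(412,382,.028))
E
```

```text
0.0346 -18.8
0.0676 68.2
0.05 70.7
0.0664 68.3
-25 stop foot [ 0.2617 -0.0334] [0.2557 0.0036] top [ 0.2617 -0.033 ] [0.2566 0.0027] pad [ 0.1003 -0.0193] [0.0951 0.0294] A near [ 0.1071 -0.0195] [0.1021 0.0303] A far [ 0.162  -0.0262] [0.1581 0.0401] Bnear [ 0.1803 -0.0267] [0.1765 0.0408]
-27 stop foot [ 0.2627 -0.0242] [0.2554 0.0126] top [ 0.2627 -0.0238] [0.2564 0.0116] pad [ 0.1009 -0.0158] [0.094  0.0327] A near [ 0.1077 -0.0157] [0.101  0.0338] A far [ 0.1628 -0.0205] [0.1566 0.0456] Bnear [ 0.1811 -0.0204] [0.175  0.0469]
-29 stop foot [ 0.2634 -0.0151] [0.2548 0.0215] top [ 0.2634 -0.0146] [0.2558 0.0206] pad [ 0.1014 -0.0122] [0.0928 0.036 ] A near [ 0.1082 -0.012 ] [0.0998 0.0373] A far [ 0.1634 -0.0148] [0.155 0.051] Bnear [ 0.1817 -0.0141] [0.1733 0.053 ]
```

The stop is about 257 mm from the shaft, so contact comes near 50 mm (about 600°) and the goal is about 670°. I'll wind on to 540°.

Emit:
arm_command --motion '[{"dx": -8.2,"dy": -5.5,"dz": 0,"turn": 0},{"dx": -15.5,"dy": -11.9,"dz": 0,"turn": 0},{"dx": -22,"dy": -19.3,"dz": 0,"turn": 0},{"dx": -27.5,"dy": -27.5,"dz": 0,"turn": 0},{"dx": -31.8,"dy": -36.3,"dz": 0,"turn": 0},{"dx": -34.9,"dy": -45.5,"dz": 0,"turn": 0},{"dx": -36.9,"dy": -55.2,"dz": 0,"turn": 0},{"dx": -37.5,"dy": -65,"dz": 0,"turn": 0}]'

```text
time_s: 19.65
tcp_pos: [0.6839, -0.1204, 0.0982]
eef_rot: [0.001, -0.077, 0.997, -0.0]
ft_force: [2.5, 2.9, 2.8]
gripper_width: 0.0219
gripper_force: 29.7
```

Emit:
arm_command --motion '[{"dx": 0.6,"dy": -9.8,"dz": 0,"turn": 0},{"dx": 2.6,"dy": -19.4,"dz": 0,"turn": 0},{"dx": 5.7,"dy": -28.7,"dz": 0,"turn": 0},{"dx": 10,"dy": -37.5,"dz": 0,"turn": 0},{"dx": 15.5,"dy": -45.7,"dz": 0,"turn": 0},{"dx": 22,"dy": -53,"dz": 0,"turn": 0},{"dx": 29.3,"dy": -59.5,"dz": 0,"turn": 0},{"dx": 37.5,"dy": -65,"dz": 0,"turn": 0}]'

```text
time_s: 20.45
tcp_pos: [0.6552, -0.1911, 0.0983]
eef_rot: [0.0, -0.077, 0.997, -0.001]
ft_force: [4.4, -1.5, 5.7]
gripper_width: 0.0219
gripper_force: 29.8
```

```bash
python3 -c "
from h import *
st()"
```

```text
r 0.0764 cw deg 60.8 Frad 3.9 Ftan(cw) -2.48 Fz 5.69 z 0.09825701611321425 w 0.021915167972422336 t 20.45
```

Emit:
arm_command --motion '[{"dx": 8.8,"dy": -4.3,"dz": 0,"turn": 0},{"dx": 18.1,"dy": -7.5,"dz": 0,"turn": 0},{"dx": 27.7,"dy": -9.4,"dz": 0,"turn": 0},{"dx": 37.5,"dy": -10,"dz": 0,"turn": 0},{"dx": 47.3,"dy": -9.4,"dz": 0,"turn": 0},{"dx": 56.9,"dy": -7.5,"dz": 0,"turn": 0},{"dx": 66.2,"dy": -4.3,"dz": 0,"turn": 0},{"dx": 75,"dy": 0,"dz": 0,"turn": 0}]'

```text
time_s: 21.25
tcp_pos: [0.579, -0.2014, 0.0975]
eef_rot: [-0.001, -0.077, 0.997, -0.0]
ft_force: [1.5, -0.9, 4.5]
gripper_width: 0.0222
gripper_force: 29.9
```

Emit:
arm_command --motion '[{"dx": 8.2,"dy": 5.5,"dz": 0,"turn": 0},{"dx": 15.5,"dy": 11.9,"dz": 0,"turn": 0},{"dx": 22,"dy": 19.3,"dz": 0,"turn": 0},{"dx": 27.5,"dy": 27.5,"dz": 0,"turn": 0},{"dx": 31.8,"dy": 36.3,"dz": 0,"turn": 0},{"dx": 34.9,"dy": 45.5,"dz": 0,"turn": 0},{"dx": 36.9,"dy": 55.2,"dz": 0,"turn": 0},{"dx": 37.5,"dy": 65,"dz": 0,"turn": 0}]'

```text
time_s: 22.05
tcp_pos: [0.5337, -0.1417, 0.0975]
eef_rot: [-0.0, -0.077, 0.997, -0.0]
ft_force: [2.9, -2.1, 0.6]
gripper_width: 0.022
gripper_force: 29.6
```

```bash
python3 - <<'E'
from h import *
import pickle
st();p=eyes.get_image('top');pickle.dump(p,open('t5.pkl','wb'))
im=p['color'][70:220,260:360,::-1];im=cv2.resize(im,None,fx=4,fy=4,interpolation=cv2.INTER_CUBIC);cv2.imwrite('pics/t5.png',cv2.convertScaleAbs(im,alpha=1.4))
E
```

```text
r 0.075 cw deg 180.7 Frad -2.54 Ftan(cw) -2.53 Fz 0.56 z 0.0974521706062752 w 0.022008542502745577 t 22.05
```

View pics/t5.png

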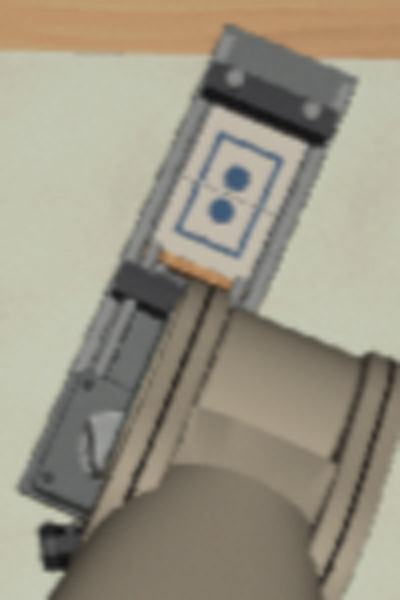

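The tile halves now touch each other, with the seam at (225,200) and the pad face near (205,265). The stop face is near (265,120). I'll check the remaining gap with a profile along the bed.

```bash
python3 - <<'E'
from h import *
import pickle
p=pickle.load(open('t5.pkl','rb'))
t=np.radians(-21.7);ax=np.array([np.cos(t),np.sin(t)]);n=np.array([-ax[1],ax[0]])
xs=np.arange(.120,.275,.001)
for z in(.028,):
  acc=0
  for l in(-.022,-.018,.018,.022):
    uv=np.array([proj(p,[*(np.array([.608,-.131])+ax*x+n*l),z]) for x in xs]).astype(np.float32)
    acc=acc+np.array([cv2.remap(p['color'].astype(np.float32),uv[None,:,:1],uv[None,:,1:],cv2.INTER_LINEAR)[0]])[0].reshape(-1,3)
  a=acc/4
  for x,c in zip(xs[::2],a[::2]):print(int(x*1000),c.astype(int),end='; ')
E
```

```text
120 [52 50 47]; 122 [50 48 45]; 124 [50 48 45]; 126 [54 52 49]; 128 [58 56 53]; 130 [63 61 57]; 132 [64 62 57]; 134 [68 63 56]; 136 [80 67 54]; 138 [102  80  58]; 140 [114  88  63]; 142 [116  92  69]; 144 [116 101  84]; 146 [123 115 103]; 148 [131 126 115]; 150 [136 131 120]; 152 [137 132 121]; 154 [137 132 121]; 156 [134 129 119]; 158 [121 119 113]; 160 [100 103 104]; 162 [ 95 100 102]; 164 [106 108 107]; 166 [119 118 113]; 168 [123 121 114]; 170 [121 120 114]; 172 [122 120 115]; 174 [124 122 115]; 176 [123 121 115]; 178 [123 121 115]; 180 [125 122 115]; 182 [124 121 115]; 184 [122 120 114]; 186 [122 120 114]; 188 [125 122 115]; 190 [122 120 114]; 192 [120 118 113]; 194 [121 119 113]; 196 [120 116 110]; 198 [119 116 110]; 200 [126 122 115]; 202 [127 124 116]; 204 [125 122 115]; 206 [124 122 115]; 208 [125 122 115]; 210 [126 123 115]; 212 [125 122 116]; 214 [127 123 116]; 216 [128 124 116]; 218 [128 124 117]; 220 [128 124 117]; 222 [129 125 117]; 224 [128 125 116]; 226 [127 124 116]; 228 [128 124 116]; 230 [125 122 114]; 232 [111 111 108]; 234 [ 98 102 104]; 236 [105 107 107]; 238 [123 120 114]; 240 [132 128 118]; 242 [136 130 120]; 244 [137 131 120]; 246 [137 131 120]; 248 [136 130 119]; 250 [129 124 114]; 252 [102  98  91]; 254 [63 61 57]; 256 [32 31 30]; 258 [19 19 19]; 260 [19 19 19]; 262 [25 25 26]; 264 [37 36 38]; 266 [43 42 44]; 268 [45 45 46]; 270 [52 52 53]; 272 [60 60 60]; 274 [66 66 66];
```

The tiles touch each other with about 4 mm left to the stop. I'll go to 600°, then 640°, watching the effort.

Emit:
arm_command --motion '[{"dx": -0.6,"dy": 9.8,"dz": 0,"turn": 0},{"dx": -2.6,"dy": 19.4,"dz": 0,"turn": 0},{"dx": -5.7,"dy": 28.7,"dz": 0,"turn": 0},{"dx": -10,"dy": 37.5,"dz": 0,"turn": 0},{"dx": -15.5,"dy": 45.7,"dz": 0,"turn": 0},{"dx": -22,"dy": 53,"dz": 0,"turn": 0},{"dx": -29.3,"dy": 59.5,"dz": 0,"turn": 0},{"dx": -37.5,"dy": 65,"dz": 0,"turn": 0}]'

```text
time_s: 22.9
tcp_pos: [0.5614, -0.0723, 0.0975]
eef_rot: [-0.001, -0.077, 0.997, -0.0]
ft_force: [1.7, -4.9, -0.6]
gripper_width: 0.0218
gripper_force: 29.5
```

```bash
python3 -c "
from h import *
st()"
```

```text
r 0.075 cw deg 240.5 Frad -4.94 Ftan(cw) -1.74 Fz -0.62 z 0.09754490370388616 w 0.02183026209688557 t 22.9
```

Emit:
arm_command --motion '[{"dx": -5.7,"dy": 3,"dz": 0,"turn": 0},{"dx": -11.8,"dy": 5.5,"dz": 0,"turn": 0},{"dx": -18.1,"dy": 7.5,"dz": 0,"turn": 0},{"dx": -24.5,"dy": 8.9,"dz": 0,"turn": 0},{"dx": -31,"dy": 9.8,"dz": 0,"turn": 0},{"dx": -37.5,"dy": 10,"dz": 0,"turn": 0},{"dx": -37.5,"dy": 10,"dz": 0,"turn": 0},{"dx": -37.5,"dy": 10,"dz": 0,"turn": 0}]'

```text
time_s: 23.7
tcp_pos: [0.5971, -0.0565, 0.0976]
eef_rot: [0.0, -0.077, 0.997, 0.0]
ft_force: [0.7, -3.9, 1.3]
gripper_width: 0.0222
gripper_force: 29.6
```

```bash
cat > prof.py <<'E'
from h import *
st();p=eyes.get_image('top')
t=np.radians(-21.7);ax=np.array([np.cos(t),np.sin(t)]);n=np.array([-ax[1],ax[0]]);xs=np.arange(.120,.275,.0005);a=0
for l in(-.022,-.018,.018,.022):
    uv=np.array([proj(p,[*(np.array([.608,-.131])+ax*x+n*l),.028]) for x in xs]).astype(np.float32)
    a=a+cv2.remap(p['color'].astype(np.float32),uv[None,:,:1],uv[None,:,1:],cv2.INTER_LINEAR).reshape(-1,3)/4
s=a[:,0]-a[:,2]
print('far end',xs[np.where((a[:,0]>72)&(xs<.265))[0][-1]],'cork:',[(round(x*1000,1),int(v)) for x,v in zip(xs,s) if .128<x<.156][::3])
i=(xs>.185)&(xs<.21);print('seam',xs[i][a[i].sum(1).argmin()])
cv2.imwrite('pics/top%d.png'%(monitor.get_obs()['time_s']*100),p['color'][:,:,::-1])
E
python3 prof.py
```

```text
r 0.0753 cw deg 270.6 Frad -3.95 Ftan(cw) 0.1 Fz 1.31 z 0.09763062249420898 w 0.022223899956314852 t 23.7
far end 0.2575000000000001 cork: [(np.float64(128.5), -1), (np.float64(130.0), -1), (np.float64(131.5), 0), (np.float64(133.0), 0), (np.float64(134.5), 1), (np.float64(136.0), 4), (np.float64(137.5), 9), (np.float64(139.0), 18), (np.float64(140.5), 31), (np.float64(142.0), 44), (np.float64(143.5), 50), (np.float64(145.0), 51), (np.float64(146.5), 46), (np.float64(148.0), 35), (np.float64(149.5), 26), (np.float64(151.0), 20), (np.float64(152.5), 17), (np.float64(154.0), 17), (np.float64(155.5), 16)]
seam 0.20200000000000007
```

The tile end moved 4.0 mm against 7.5 mm of jaw travel, so the pad is at about 3.5 mm. Another 30° should bring it to about 6 mm.

Emit:
arm_command --motion '[{"dx": -6.5,"dy": -0.3,"dz": 0,"turn": 0},{"dx": -13,"dy": -1.1,"dz": 0,"turn": 0},{"dx": -19.4,"dy": -2.6,"dz": 0,"turn": 0},{"dx": -25.7,"dy": -4.5,"dz": 0,"turn": 0},{"dx": -31.7,"dy": -7,"dz": 0,"turn": 0},{"dx": -37.5,"dy": -10,"dz": 0,"turn": 0},{"dx": -37.5,"dy": -10,"dz": 0,"turn": 0},{"dx": -37.5,"dy": -10,"dz": 0,"turn": 0}]'

```text
time_s: 24.55
tcp_pos: [0.6364, -0.0607, 0.0978]
eef_rot: [0.001, -0.077, 0.997, 0.0]
ft_force: [-2.0, 0.4, 1.4]
gripper_width: 0.0223
gripper_force: 29.7
```

```bash
python3 prof.py
```

```text
r 0.0758 cw deg 300.9 Frad -0.39 Ftan(cw) -1.96 Fz 1.42 z 0.09778472126437626 w 0.02230038710733985 t 24.55
far end 0.2575000000000001 cork: [(np.float64(128.5), -1), (np.float64(130.0), -1), (np.float64(131.5), -1), (np.float64(133.0), -1), (np.float64(134.5), 0), (np.float64(136.0), 2), (np.float64(137.5), 8), (np.float64(139.0), 17), (np.float64(140.5), 30), (np.float64(142.0), 44), (np.float64(143.5), 50), (np.float64(145.0), 51), (np.float64(146.5), 47), (np.float64(148.0), 37), (np.float64(149.5), 27), (np.float64(151.0), 21), (np.float64(152.5), 18), (np.float64(154.0), 17), (np.float64(155.5), 16)]
seam 0.20200000000000007
```

The tiles no longer move, so they are against the stop and the pad is at about 6 mm. Letting go and rising.

Emit:
arm_command --motion '[{"dx": 0,"dy": 0,"dz": 0,"turn": 0},{"dx": 0,"dy": 0,"dz": 0,"turn": 0},{"dx": 0,"dy": 0,"dz": 0,"turn": 0},{"dx": 0,"dy": 0,"dz": 0,"turn": 0},{"dx": 0,"dy": 0,"dz": -10,"turn": 0},{"dx": 0,"dy": 0,"dz": -35,"turn": 0},{"dx": 0,"dy": 0,"dz": -70,"turn": 0},{"dx": 0,"dy": 0,"dz": -110,"turn": 0}]' --claw 0.4

```text
time_s: 25.4
tcp_pos: [0.6344, -0.0609, 0.2084]
eef_rot: [-0.001, -0.077, 0.997, 0.0]
ft_force: [-0.5, -1.1, 0.4]
gripper_width: 0.0598
gripper_force: 0.0
```

```bash
python3 - <<'E'
from h import *
st();o=monitor.get_obs();p=eyes.get_image('wrist');save(p,'w6.png');print(proj(p,[.608,-.131,.094],o)*1.5)
E
```

```text
r 0.075 cw deg 299.5 Frad -1.2 Ftan(cw) -0.03 Fz 0.35 z 0.20836570918703387 w 0.05975049550191536 t 25.4
[265.70135323 208.63396139]
```

View pics/w6.png

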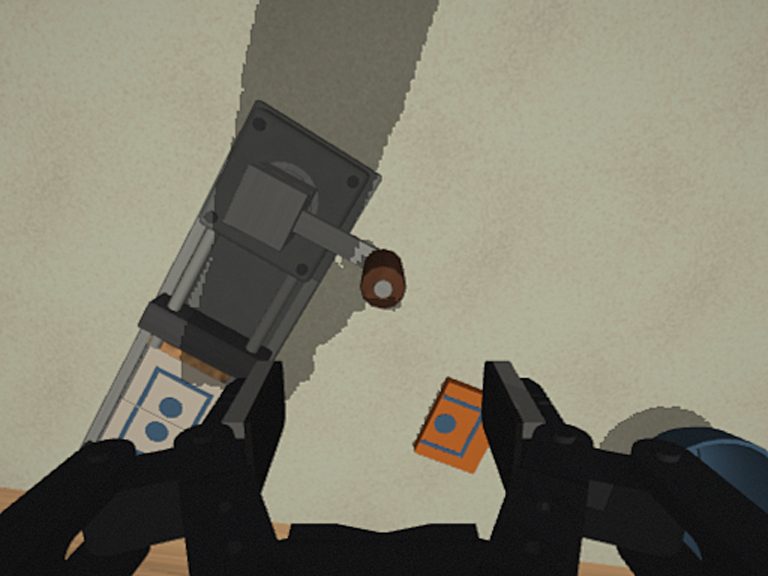

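The crank is still seated, with its hub centre at (265,207) against a predicted (266,209). The grip is free and the tiles are closed with the cork pad pressed on them, so I'm handing in.

```bash
python3 -c "
from h import *
print(workorder.close_job())"
```

```text
the job is handed in; nothing more can be done
None
```

The crank is seated on the shaft and was wound about 660° until both tile halves were against the end stop, with the sprung pad at roughly 6 mm (5–7 mm, estimated from the camera images). I let go and handed the job in at about 25 s, and no verdict came back.

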